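Reset the tripped circuit of a battery power box

ROBOT

A 7-joint arm with a two-finger parallel gripper is mounted at the origin on a cart in front of the work surface, level with it; the furniture and walls round the work are solid. World frame = base frame: x ahead of the robot, y to its left, z up, the work surface at z = 0. Lengths are in m, angles in rad, forces in N, time in s.
With the tool pointing down it reaches from about 0.375 to 0.925 m from the base axis. Payload 3.1 kg.
Tool frame: the origin (TCP) lies between the finger pads; the fingertips stand 19 mm ahead of it and the grasp point (between the pads) is the TCP; z points along the fingers, y is the direction in which the jaws open and shut (so a half turn about z gives the same grasp; the last joint's range is limited). The gripper opens to 85 mm and grips with 20 to 120 N. Pads are 22 mm wide; open, the fingers measure 114 mm over their backs; the gripper's body (76 mm by 85 mm) begins 54 mm behind the grasp point. The pads swing forward as they close: fully open they stand 13 mm farther back than shut.
Start: joints at [1.118, 0.383, 0.044, 1.598, -0.018, 1.161, -0.05], TCP at [0.226, -0.61, 0.25] pointing down, gripper open.
Joint ranges: [-2.61, 2.61], [-0.41, 2.15], [-1.48, 1.57], [0, 2.5], [-1.57, 4.71], [0.05, 1.97], [-2.85, 2.85]. Speed limits (rad/s): [2.79, 2.79, 3.14, 3.14, 3.14, 3.14, 3.14].

INTERFACE

Orientations are given as a unit quaternion [x, y, z, w].
In Python, from bench import move_ptp, movel, move_j, move_gripper, pause, inverse_kinematics, read_camera, camera_params, MotionError, sign_off, look_for, tip_of, read_time_s, read_qpos, read_joint_vel, read_effort, read_eef_pos, read_tcp_rot, read_ft_force, read_ft_torque, read_finger_gap gives the robot as it stands. Calls block until the motion is done:
- move_ptp(position, orientation): joint-space move of the TCP to a pose.
- movel(position, orientation=None, speed=0.15): straight line of the TCP; orientation=None keeps the orientation; speed is the mean speed in m/s.
- move_j(angles): joint-space move.
- move_gripper(opening, effort=None): finger opening in m; effort is the grip in N (None keeps the last); returns when the fingers have stopped.
- pause(seconds).
- inverse_kinematics(position, orientation): joint angles nearest the present ones, or None.
- read_camera(name): name is "scene" or "top"; returns the picture (400x640x3 uint8, red, green, blue); there is no depth.
- camera_params(name): a dict with "K" (3x3 intrinsics, pixels), "dist_coeffs" ([k1, k2, p1, p2, k3] as OpenCV has them; the pictures are not rectified), "camera_from_world" (4x4, takes a point from world to camera coordinates). Camera axes: x right, y down, z forward; pixel columns grow to the right and rows downward; lengths in m; the calibration is good to about 2 mm. A picture is of the moment at which its call begins. camera_params takes no time and is no camera call.
A pose or a line that the arm cannot do raises MotionError and nothing moves.
- sign_off(): hands the job in, once; it reports no verdict.
Trained networks look in the newest picture that a camera, given by its name, has taken for a name from the list of things; names that differ only in an ending like _2 or _b are one class to them, and where a whole thing is asked for, a point or a joint stands for the part that bears it (a point fixed in the world has none). Each returns a list of dicts, best first, with "confidence" (0 to 1); they miss things now and then, are a little off and sometimes report something else, mostly with a low value. They report only what shows in the picture. A call takes as long as a camera call.
- look_for(camera, name): "at" ([column, row] in pixels, amid what is visible of it).
- tip_of(camera, name): "at" ([column, row] in pixels: a listed point, or the origin of a listed thing).
Readings, each from a call of its own:
- read_time_s(): time.
- read_qpos(): joint angles.
- read_joint_vel(): joint speeds.
- read_effort(): joint torques, N m.
- read_eef_pos(): TCP position.
- read_tcp_rot(): TCP orientation.
- read_ft_force(): force on the tool from outside, world axes, zero at the start.
- read_ft_torque(): the same for the moment, N m.
- read_finger_gap(): finger opening in m.
Only numpy, scipy, OpenCV 4.12 (cv2) and the standard library are available. Lean on these libraries where they do the work, as an engineer would, in place of code of your own. Each camera call takes 0.05 s, during which the arm holds its last target. There are 200 camera calls.

TASK

One circuit on the two battery power boxes has tripped: its round reset button has popped up on its steel shank, higher than the other three. By pressing with the closed fingertips only, first switch off that circuit's own rocker, so that nothing is on load (press its end next to the reset button right down), then press the popped button fully home, and then switch the same rocker on again (press its end next to the outlet right down). Leave the other rockers as they are, do not lift or shift the boxes, and do not disturb the things around them.

Things in the scene. Friction and masses are not known exactly. Their poses are not given: they have to be found in the camera images.
- box_a: Battery power box, grey, 176 (x) x 130 (y) x 83 mm to its aluminium top, 3.5 kg, loose. Origin: centre of underside; x from the front (vent slots, to the robot) to the back, y left, z up. Two circuits, at y = +29 (left) and -29 mm (right), each from front to back: reset button (x = -56), long black rocker (x = +8), outlet (x = +64 mm). Its left circuit is tripped; may stand left or right of box_b.
- box_b: Battery power box, grey, 176 (x) x 130 (y) x 83 mm to its aluminium top, 3.5 kg, loose. Origin: centre of underside; x from the front (vent slots, to the robot) to the back, y left, z up. Two circuits, at y = +29 (left) and -29 mm (right), each from front to back: reset button (x = -56), long black rocker (x = +8), outlet (x = +64 mm). Same kind, nothing tripped.
- box_a_left_rocker (a joint): rocker of the tripped circuit (rad): 0 = on, far end (towards the outlet) down; -0.36 = off, near end (towards the reset button) down. Stiff; stays where it is left, so press each end right down to its stop. Starts on. 60 mm long, 30 mm wide; two faces meet in a shallow V at the pivot, 88 mm above the bench.
- box_a_left_rocker_near (a point): on the rocker's near face, 20 mm from the pivot towards the reset button; moves with it. Press straight down here to switch off: about 4 N all the way, travel about 7 mm to its stop. A face that is down lies level 88 mm above the bench, 2 mm above the bezel round it; the raised one slopes up at 0.36 rad to 98 mm at its end.
- box_a_left_rocker_far (a point): the same on the rocker's far face, 20 mm from the pivot towards the outlet; press straight down here to switch on.
- box_a_left_button (a joint): slide of the tripped circuit's reset button (m): 0 = popped out (tripped), 0.010 = home (set). It moves stiffly (about 4 N all the way) and stays where it is left, so press it to its stop. Starts popped out.
- box_a_left_button_top (a point): centre of the top of that reset button, a black cap 17 mm wide on a bright steel shank 9 mm thick above a hexagon nut; moves with it. Top 105.5 mm above the bench when tripped, 95.5 mm when home. Press straight down.
- box_a_right_rocker (a joint): the right rocker of box_a: hinges the same way (far end down grows); reads 0 at the start, when it is on, and stays so. Its reset button is home and does not move.
- box_b_left_rocker (a joint): the left rocker of box_b: hinges the same way (far end down grows); reads 0 at the start, when it is on, and stays so. Its reset button is home and does not move.
- box_b_right_rocker (a joint): the right rocker of box_b: hinges the same way (far end down grows); reads 0 at the start, when it is off (spare circuit), and stays so. Its reset button is home and does not move.
- bored_block: bare steel block with bored holes, 36 x 88 x 30 mm, lying between the boxes; bystander. Origin under its middle.
- feeler_gauge: closed feeler gauge 14 x 100 x 12 mm, lying between the boxes; bystander. Origin under its middle.
- screwdriver_amber: screwdriver 190 mm long, 26 mm thick, lying at the left; bystander. Origin under its middle.

How it is judged:
On the way, in this order (a step that is already met when the one before it is completed fails the run):
1. the tripped circuit's rocker is switched off while its button is still popped out (value of joint box_a_left_rocker below -0.28 rad and value of joint box_a_left_button below 0.003 m), for 0.2 s.
2. the popped button is pressed home with the rocker off (value of joint box_a_left_button above 0.008 m and value of joint box_a_left_rocker below -0.28 rad), for 0.2 s.
3. the rocker is switched on again with the button home (value of joint box_a_left_rocker above -0.08 rad and value of joint box_a_left_button above 0.008 m), for 0.2 s.
At the end, for the whole second after the job is handed in: The tripped circuit's rocker is on (within 0.08 rad of its stop) and its button home (within 2 mm); the other three rockers are as at the start; both boxes stand within 12 mm of where they stood (all of step 3 and value of joint each of box_a_right_rocker, box_b_left_rocker above -0.1 rad and value of joint box_b_right_rocker below 0.1 rad and distance of each of box_a, box_b from where it was at the start of the episode below 0.012 m and linear speed of box_a below 0.02 m/s); the robot touches nothing.
It fails at once if another rocker is switched over (not (value of joint box_a_right_rocker above -0.1 rad) or not (value of joint box_b_left_rocker above -0.1 rad) or not (value of joint box_b_right_rocker below 0.1 rad)).
It fails at once if a power box is lifted, tipped or shifted by more than 12 mm (distance of any of box_a, box_b from where it was at the start of the episode above 0.012 m or height (world z) of any of box_a, box_b above 0.005 m or angle between any of box_a, box_b's own z axis and vertical above 0.08 rad).
It fails at once if a thing around the boxes is lifted or moved by more than 20 mm (distance of any of bored_block, feeler_gauge, screwdriver_amber from where it was at the start of the episode above 0.02 m).
It also fails if it takes over 45 s, if anything falls off the work surface, if the arm or the gripper's body presses on something with over 40 N, if the wrist force passes 120 N, or if a joint passes its speed limit or range.

## Working session

There is one attempt and no reset: what is moved stays moved. The work goes in short steps, each a Python script; the robot and the scene stay as the last script left them, time stands still between calls to the robot, and variables do not carry over. Pictures are saved under pics/ and viewed, about 8 in all and at most 12, crops included, and the job is handed in when it is done.

```bash
mkdir -p pics
cat > h.py <<'E'
import numpy as np, cv2
from bench import *
def ray(cam,px):
    p=camera_params(cam);K=np.array(p["K"]);d=np.array(p["dist_coeffs"]);T=np.array(p["camera_from_world"])
    u=cv2.undistortPoints(np.array([[px]],float),K,d)[0,0]
    R=T[:3,:3];return -R.T@T[:3,3],R.T@np.array([u[0],u[1],1])
def at_z(cam,px,z):
    o,v=ray(cam,px);return o+v*(z-o[2])/v[2]
def proj(cam,P):
    p=camera_params(cam);T=np.array(p["camera_from_world"])
    return cv2.projectPoints(np.array(P,float).reshape(-1,3),cv2.Rodrigues(T[:3,:3])[0],T[:3,3],np.array(p["K"]),np.array(p["dist_coeffs"]))[0].reshape(-1,2)
E
python3 - <<'E'
from h import *
for c in("top","scene"):
    im=read_camera(c);cv2.imwrite(f"pics/{c}0.png",im[:,:,::-1])
    print(c,at_z(c,[320,200],0).round(3),ray(c,[320,200])[0].round(3))
    for n,z in(("box_a",0),("box_b",0),("box_a_left_button_top",.1055),("box_a_left_rocker_near",.095),("box_a_left_rocker_far",.088),("bored_block",0),("feeler_gauge",0),("screwdriver_amber",0)):
        for r in tip_of(c,n)[:3]: print(c,n,np.round(r["at"],1),round(r["confidence"],2),at_z(c,r["at"],z).round(4))
print(read_time_s(),read_tcp_rot(),read_ft_force())
E
```

```text
top [0.494 0.234 0.   ] [0.449 0.244 1.034]
top box_a [292.  186.9] 0.76 [0.5227 0.2971 0.    ]
top box_a [421.7 183.6] 0.7 [0.5328 0.0032 0.    ]
top box_b [292.  186.9] 0.76 [0.5227 0.2971 0.    ]
top box_b [421.7 183.6] 0.7 [0.5328 0.0032 0.    ]
top box_a_left_button_top [283.8 212.1] 0.45 [0.4641 0.3076 0.1055]
top box_a_left_rocker_near [275.  195.4] 0.67 [0.4983 0.3267 0.095 ]
top box_a_left_rocker_far [266.9 179.7] 0.93 [0.5309 0.3445 0.088 ]
top bored_block [346.5 164.1] 0.67 [0.5753 0.1746 0.    ]
top feeler_gauge [351.1 211.1] 0.74 [0.4693 0.1637 0.    ]
top screwdriver_amber [203.3 228.9] 0.58 [0.4262 0.4968 0.    ]
scene [0.69  0.171 0.   ] [-0.44   0.727  0.703]
scene box_a [393.2 212.3] 0.77 [0.5257 0.0107 0.    ]
scene box_a [305.9 231.2] 0.66 [0.5494 0.2837 0.    ]
scene box_b [393.2 212.3] 0.77 [0.5257 0.0107 0.    ]
scene box_b [305.9 231.2] 0.66 [0.5494 0.2837 0.    ]
scene box_a_left_button_top [310.8 217.4] 0.4 [0.4521 0.3132 0.1055]
scene box_a_left_rocker_near [296.7 209.7] 0.45 [0.5186 0.322  0.095 ]
scene box_a_left_rocker_far [290.4 207.5] 0.7 [0.5476 0.3275 0.088 ]
scene bored_block [336.8 217.9] 0.65 [0.5731 0.1743 0.    ]
scene feeler_gauge [359.  234.4] 0.53 [0.4693 0.161  0.    ]
scene screwdriver_amber [246.2 278.8] 0.68 [0.4242 0.4988 0.    ]
0.9 [9.84302881e-01 1.76487497e-01 1.84295484e-05 2.56328209e-05] [-0.5192813  -0.26171516  0.94060152]
```

Run:
```python
import cv2
a=cv2.imread("pics/top0.png")[120:270,200:480];cv2.imwrite("pics/topc.png",cv2.resize(a,None,fx=2.85,fy=2.85,interpolation=2))
a=cv2.imread("pics/scene0.png")[150:300,220:480];cv2.imwrite("pics/scenec.png",cv2.resize(a,None,fx=3,fy=3,interpolation=2))
```

```text
(no output)
```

View pics/topc.png

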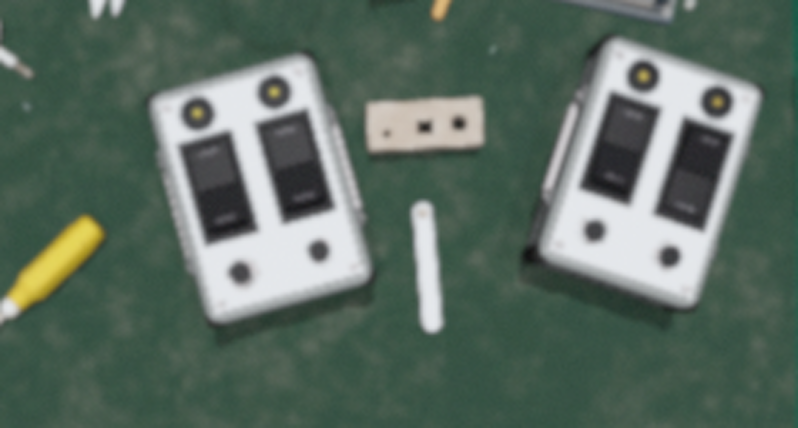

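View pics/scenec.png

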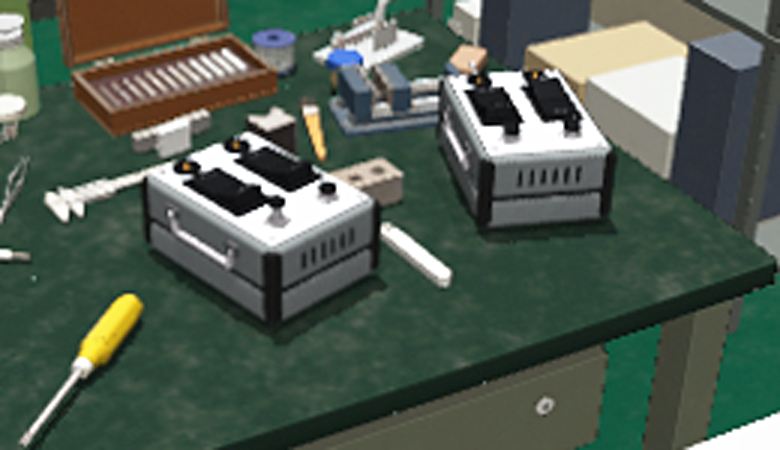

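View pics/scene0.png

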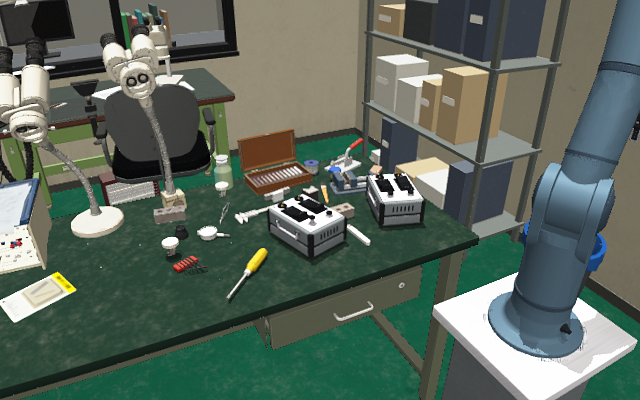

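```bash
cat > fit.py <<'E'
from h import *
from scipy.optimize import least_squares
T=lambda x,y:[200+x/2.85,120+y/2.85]
S=lambda x,y:[220+x/3,150+y/3]
bl=[-.056,.029,.1055];br=[-.056,-.029,.0955];ol=[.064,.029,.088];orr=[.064,-.029,.088]
cs=[[.088,.065,.083],[.088,-.065,.083],[-.088,-.065,.083],[-.088,.065,.083]]
top=[(bl,T(240,272)),(br,T(319,251)),(ol,T(198,113)),(orr,T(274,92)),*zip(cs,[T(150,95),T(312,51),T(374,282),T(210,326)])]
sc=[(bl,S(277,202)),(br,S(328,188)),(ol,S(186,167)),(orr,S(236,145))]
def W(p,P):
    c,s=np.cos(p[2]),np.sin(p[2]);P=np.atleast_2d(np.array(P,float))
    return np.c_[p[0]+c*P[:,0]-s*P[:,1],p[1]+s*P[:,0]+c*P[:,1],P[:,2]]
def f(p,sets):
    return np.concatenate([(proj(c,W(p,[a for a,_ in L]))-np.array([b for _,b in L])).ravel() for c,L in sets])
def solve(sets): return least_squares(f,[.52,.3,.2],args=(sets,),loss="soft_l1")
E
python3 - <<'E'
from fit import *
for s in([("top",top)],[("scene",sc)],[("top",top),("scene",sc)]):
    r=solve(s);print(r.x.round(4),f(r.x,s).reshape(-1,2).round(1).tolist())
p=r.x
print(W(p,[bl,[-.012,.029,.095],[.028,.029,.088]]).round(4))
im=read_camera("top")[:,:,::-1].copy()
im=cv2.resize(im[140:250,230:350],None,fx=5,fy=5,interpolation=2)
for q in proj("top",W(p,[bl,br,ol,orr,[-.012,.029,.095],[.028,.029,.088],*cs,*[[x,y,.086] for x in(-.022,.038) for y in(.014,.044)]])):
    cv2.circle(im,tuple(((q-[230,140]+.5)*5).astype(int).tolist()),3,(0,0,255),-1)
cv2.imwrite("pics/ov.png",im)
E
```

```text
[0.5189 0.2943 0.2746] [[-0.2, 0.1], [-0.1, 0.1], [0.1, -0.0], [0.5, -0.0], [-2.4, 0.1], [0.9, -0.8], [1.6, -0.3], [-1.7, 0.8]]
[0.5128 0.2977 0.2865] [[-0.0, -0.0], [-0.0, -0.1], [0.0, 0.1], [0.1, 0.1]]
[0.5186 0.2947 0.2765] [[-0.3, 0.3], [-0.2, 0.2], [-0.1, 0.2], [0.2, 0.1], [-2.7, 0.4], [0.6, -0.7], [1.4, -0.2], [-1.7, 1.0], [-0.2, -1.4], [-0.1, -1.3], [0.4, -1.2], [0.4, -1.1]]
[[0.4568 0.3073 0.1055]
 [0.4991 0.3193 0.095 ]
 [0.5376 0.3302 0.088 ]]
```

View pics/ov.png

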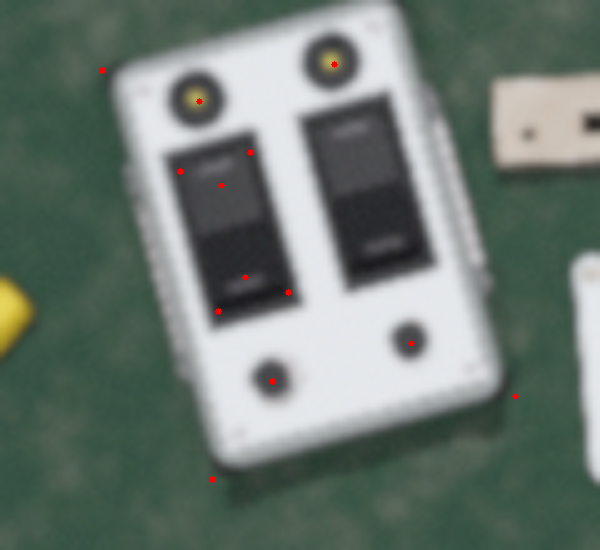

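```bash
cat >> fit.py <<'E'
p=np.array([.5186,.2947,.2765]); Q=[np.cos(p[2]/2),np.sin(p[2]/2),0,0]
def press(loc,tip0,tipmin,fmax=18):
    P=W(p,loc)[0]; go=lambda tz,s=.15: movel([P[0],P[1],tz+.019],Q,speed=s)
    f0=np.array(read_ft_force()); go(tip0,.1); tz=tip0; log=[]
    while tz>tipmin:
        tz-=.0015; go(tz,.03); F=np.array(read_ft_force())-f0
        log.append((round(tz*1e3,1),round(read_eef_pos()[2]*1e3-19,1),F.round(1).tolist()))
        if F[2]>fmax: break
    print(*log,sep="\n"); pause(.3); go(.13); print("t",read_time_s())
E
python3 - <<'E'
from fit import *
move_gripper(0.0,20)
P=W(p,[-.012,.029,0])[0]
q=inverse_kinematics([P[0],P[1],.25],Q);print(q)
move_ptp([P[0],P[1],.25],Q)
print(read_time_s(),read_eef_pos(),read_finger_gap(),read_qpos())
movel([P[0],P[1],.155],Q)
cv2.imwrite("pics/s1.png",cv2.resize(read_camera("scene")[130:280,220:420,::-1],None,fx=4,fy=4,interpolation=2))
E
```

```text
[ 0.06722268  0.40931927 -0.8777594   1.70686112  0.33680254  1.1849395
 -2.19319318]
5.0917 [0.49988176 0.31828206 0.24980762] -1.808660848743113e-05 [ 0.06806189  0.40945893 -0.87651128  1.7067269   0.33701867  1.18501168
 -2.19312752]
```

View pics/s1.png

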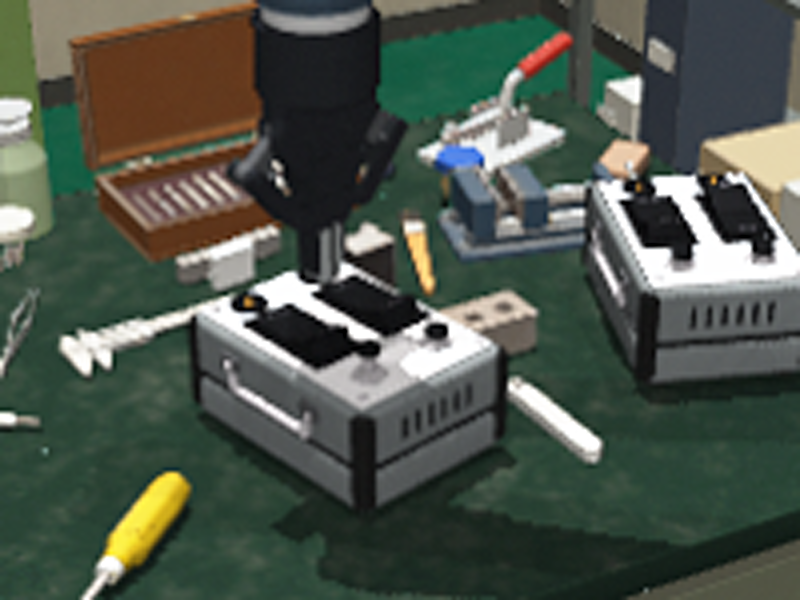

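The picture shows the closed fingers above box_a with the tip near crop (320,278), and the left button popped, with its shank visible, at (370,350). I'll check the tip projection and then press the near end.

Run:
```python
from fit import *
P=read_eef_pos().copy() if hasattr(read_eef_pos(),'copy') else list(read_eef_pos());P[2]-=.019
print((proj("scene",P)-[220,130])*4)
press([-.012,.029,0],.102,.0855)
cv2.imwrite("pics/s2.png",cv2.resize(read_camera("scene")[150:260,240:380,::-1],None,fx=5,fy=5,interpolation=2))
```

```text
[[319.47045217 273.23949548]]
(100.5, np.float64(100.8), [-0.5, -0.3, -0.5])
(99.0, np.float64(99.0), [-0.7, -1.0, -0.1])
(97.5, np.float64(97.7), [-0.7, -0.4, 1.3])
(96.0, np.float64(96.0), [-1.8, -1.0, 2.0])
(94.5, np.float64(94.2), [-2.9, -1.1, 2.5])
(93.0, np.float64(92.7), [-1.2, -1.4, 1.4])
(91.5, np.float64(91.3), [-2.0, -0.7, 1.1])
(90.0, np.float64(89.9), [-1.7, -0.2, 1.4])
(88.5, np.float64(88.4), [-2.1, -0.4, 0.9])
(87.0, np.float64(88.1), [-3.4, -1.7, 6.6])
(85.5, np.float64(87.9), [-5.0, -4.2, 14.7])
t 9.9167
```

View pics/s2.png

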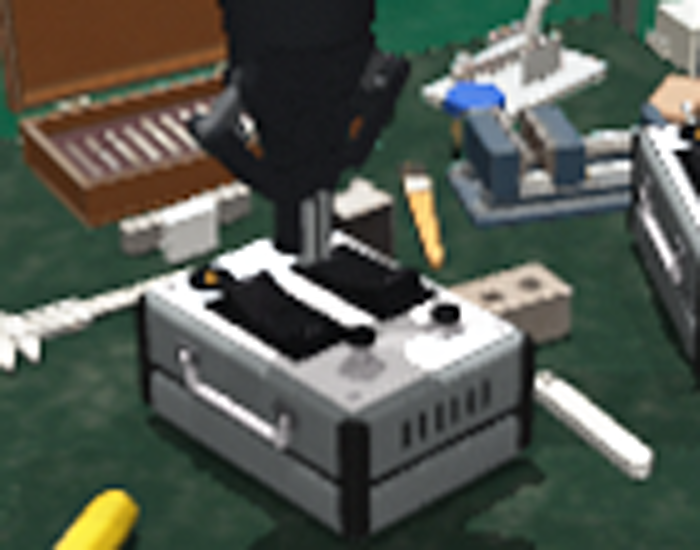

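The tip stopped hard at 88 mm, and the picture shows the rocker's near end down with the button still up at (362,337). Next is the button, then a check of box_a's position.

Run:
```python
from fit import *
P=W(p,bl)[0]; movel([P[0],P[1],.149],Q)
press(bl,.1075,.0915)
P=W(p,[-.012,.029,0])[0]; movel([P[0],P[1],.26],Q); move_ptp([.44,.05,.3],Q); print(read_time_s())
im=read_camera("top");a=cv2.resize(im[140:250,230:350,::-1],None,fx=4,fy=4,interpolation=2)
b=cv2.resize(read_camera("scene")[185:245,260:350,::-1],None,fx=4,fy=4,interpolation=2)
c=np.zeros((440,850,3),np.uint8);c[:,:480]=a;c[:240,490:]=b[:, :360];cv2.imwrite("pics/s3.png",c[:,:800])
for n in("box_a_left_button_top","box_a_left_rocker_far"):print(n,tip_of("top",n)[:2])
```

```text
(106.0, np.float64(106.1), [-0.1, -0.1, 0.0])
(104.5, np.float64(104.7), [0.3, -0.5, 0.8])
(103.0, np.float64(103.3), [-1.1, -0.0, 3.8])
(101.5, np.float64(101.6), [-0.9, -0.6, 3.9])
(100.0, np.float64(99.9), [0.0, -0.4, 2.9])
(98.5, np.float64(98.3), [-0.4, 0.7, 2.2])
(97.0, np.float64(96.9), [-0.0, 0.8, 3.1])
(95.5, np.float64(95.6), [-0.0, -1.4, 5.1])
(94.0, np.float64(95.5), [-3.1, -2.4, 13.5])
(92.5, np.float64(95.4), [-5.4, -4.9, 21.4])
t 13.9833
16.0083
box_a_left_button_top [{'at': [283.0, 213.0], 'confidence': 0.44}, {'at': [289.2, 183.8], 'confidence': 0.23}]
box_a_left_rocker_far [{'at': [271.2, 175.7], 'confidence': 0.82}]
```

View pics/s3.png

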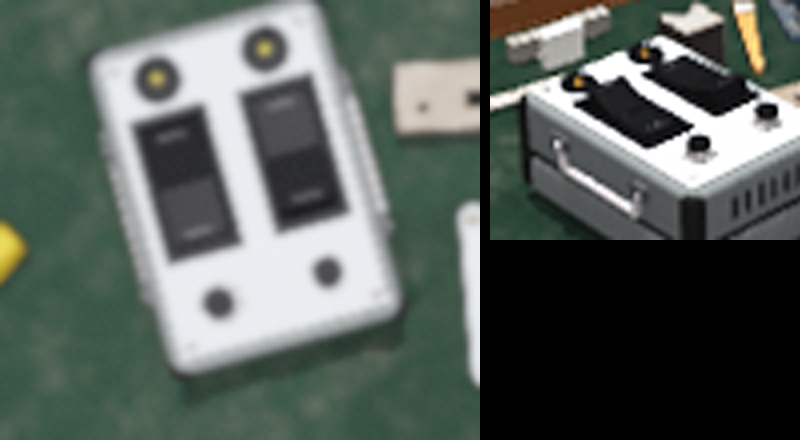

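The left rocker is off, with its light near face at (205,215). The left button at (218,303) is now as low as its neighbour, and the box hasn't moved. I'll press the far end.

Run:
```python
from fit import *
P=W(p,[.028,.029,0])[0]; move_ptp([P[0],P[1],.25],Q); movel([P[0],P[1],.149],Q)
press([.028,.029,0],.102,.0845)
movel([P[0],P[1],.26],Q); move_ptp([.44,.05,.3],Q); print(read_time_s())
im=read_camera("top");a=cv2.resize(im[140:250,230:350,::-1],None,fx=4,fy=4,interpolation=2)
b=cv2.resize(read_camera("scene")[185:245,260:335,::-1],None,fx=4,fy=4,interpolation=2)
c=np.zeros((440,800,3),np.uint8);c[:,:480]=a;c[:240,490:790]=b;cv2.imwrite("pics/s4.png",c)
```

```text
(100.5, np.float64(100.8), [-0.4, 0.4, -1.1])
(99.0, np.float64(99.0), [-0.7, 0.2, -1.1])
(97.5, np.float64(97.7), [-0.3, 1.5, -0.6])
(96.0, np.float64(96.5), [-0.5, 0.4, 1.9])
(94.5, np.float64(94.9), [0.5, 1.1, 2.2])
(93.0, np.float64(93.1), [0.4, 0.9, 2.8])
(91.5, np.float64(91.4), [0.9, 1.7, 1.9])
(90.0, np.float64(89.8), [0.4, 2.1, 1.8])
(88.5, np.float64(88.3), [0.8, 1.4, 1.8])
(87.0, np.float64(88.1), [-1.1, -0.8, 7.3])
(85.5, np.float64(88.0), [-3.0, -2.2, 13.0])
(84.0, np.float64(87.9), [-4.8, -4.4, 18.8])
t 22.375
24.4333
```

View pics/s4.png

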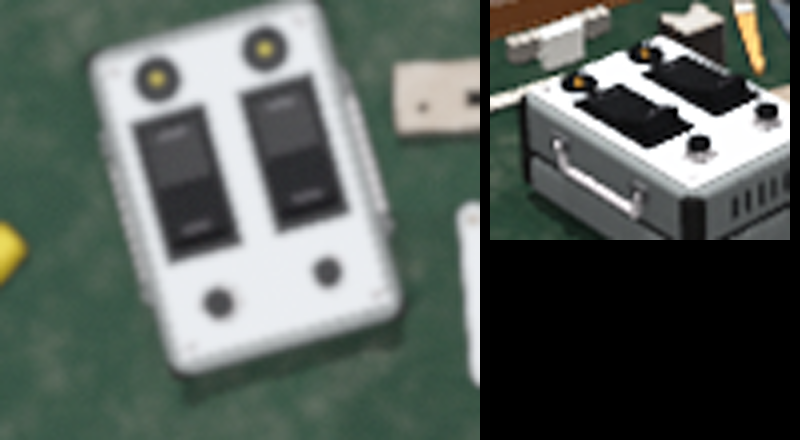

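The left rocker is on again and matches the right one. The button is home, the box hasn't moved, and the arm is clear.

```bash
python3 -c "
from bench import *
sign_off()"
```

```text
the job is handed in; nothing more can be done
```

The job is done and handed in, with the arm clear at about 24 s of the 45 s allowed. The left-hand box was box_a, and I used only the closed fingertips on its left circuit:

| Step | Where the fingertips stopped | Force there |
|---|---|---|
| Rocker off (near end) | 88 mm | 15 N |
| Reset button home | 95.4 mm (95.5 mm is home) | 21 N |
| Rocker on again (far end) | 88 mm | 19 N |

- **Last pictures:** the left rocker lies the same way as box_a's right one, and the button is level with its neighbour. By eye, box_a and the parts of the block, feeler gauge and screwdriver in view had not moved.
- **Not checked at the end:** I did not take a closing picture of box_b. The fingertips only worked over box_a, though the arm passed box_b at height.
- **Disagreement:** the two cameras differed by about 6 mm on box_a's position. I used a combined fit that leaned on the top camera, and the stop heights came out as specified.

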